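Lay out a specimen set around the cold brick on the receiving tray

TASK

Lay out the set on the steel tray: the cold brick flat in the middle, lengthwise along the tray, the slide box centred on top of it lengthwise, and the vial behind the brick's middle (on the side away from the robot), midway to the far wall. Stand the squat jar at the tray end nearer the digital thermometer and the brown bottle at the other end, each on the tray's long centre line midway between brick and end wall. Keep jar, bottle and vial upright throughout and leave the marker, tape roll and stray cup where they are.

Things in the scene. Friction and masses are not known exactly. Their poses are not given: they have to be found in the camera images.
- tray: shallow open steel tray fixed on the bench, outside 170 (its x) x 300 (its y, long) x 16 mm high; walls and floor 4 mm thick (inside 162 x 292 mm, floor 4 mm above the bench). Origin: centre of its underside. x points away from the robot (turned at most 0.25 rad), y to the robot's left; far wall = long wall at +x.
- cold_brick: rigid white plastic cooling brick with a thin grey seam round its sides and a small grey dot near one end of its top, lying flat; 55 mm (its x) by 110 mm (its y, long) by 25 mm high, 0.2 kg. Origin: centre of its underside.
- slide_box: small closed wooden box for microscope slides, pale wood with a dark seam, lying flat; 32 mm (its x) by 80 mm (its y, long) by 25 mm high, 0.07 kg. Origin: centre of its underside.
- jar: squat round closed specimen jar, white with a grey lid; 55 mm diameter up to 36 mm, lid 58 mm diameter from 36 to 48 mm high; 0.09 kg. Origin: centre of its underside, z up along its axis.
- bottle: brown glass bottle with a paper label and a black cap, standing; 40 mm diameter up to 70 mm, then a shoulder and a 28 mm cap to 95 mm high; 0.14 kg. Origin: centre of its underside, z up along its axis.
- vial: small clear glass vial with a white cap, standing; 27 mm diameter up to 42 mm, cap 28 mm diameter up to 55 mm; 0.04 kg. Origin: centre of its underside, z up along its axis.
- thermometer: flat white digital thermometer with a black display and two grey buttons, 50 x 85 x 22 mm, fixed on the bench beyond the tray, nearer either its left or its right end. Origin: centre of its underside. Only a landmark.
- tape_roll: brown roll of tape lying flat beyond the tray, ring 96 mm outside diameter, 24 mm high, loose. Origin: centre of its underside. Leave it alone.
- stray_cup: clear tapered specimen cup with a wide white lid, like those crowded at the back left of the bench but standing apart among the set's things; 44 mm diameter at the foot, lid 64 mm, 62 mm high, loose. Origin: centre of its underside. Leave it alone.
- marker: black square-bodied marker pen with a grey cap lying beyond the tray, 125 mm long (its y), 12 mm thick, loose. Origin: centre of its underside. Leave it alone.

How it is judged:
By the outcome, as a careful person would: the job done as asked, in the order asked, and still so for the second after the job is handed in, with the robot touching nothing.
It also fails if it takes over 118 s, if anything falls off the work surface, if the arm or the gripper's body presses on something with over 40 N, if the wrist force passes 120 N, or if a joint passes its speed limit or range.

ROBOT

A 7-joint arm with a two-finger parallel gripper is mounted at the origin on the work surface. World frame = base frame: x ahead of the robot, y to its left, z up, the work surface at z = 0. Lengths are in mm, angles in rad, forces in N, time in s.
With the tool pointing down it reaches from about 425 to 825 mm from the base axis. Payload 3.6 kg.
Tool frame: the origin (TCP) lies at the very end of the fingers, on their centre line; the grasp point (between the pads) lies 19 mm behind it; z points along the fingers, y is the line along which they close (so a half turn about z gives the same grasp; the last joint's range is limited). The gripper opens to 93 mm and grips with 3 to 60 N. Pads are 15 mm wide; open, the fingers measure 128 mm over their backs; the gripper's body (75 mm by 188 mm) begins 65 mm behind the grasp point.
Start: joints at [1.264, 0.615, -0.013, 1.423, 0.008, 1.103, -0.04], TCP at [180.143, -624.508, 218.64] pointing down, gripper open.
Joint ranges: [-3.12, 3.12], [-0.3, 2.06], [-1.34, 1.32], [0.26, 2.42], [-1.36, 4.5], [0.01, 1.98], [-2.84, 2.84]. Speed limits (rad/s): [2.79, 2.79, 3.14, 3.14, 3.14, 3.14, 3.14].

INTERFACE

Orientations are given as a unit quaternion [w, x, y, z].
In Python, from station import * gives the robot as it stands.
- The arm moves only by the tool drive_tool, never from a script. Its argument "steps" is a list of rows, each a list of 3 entries, a list of its own where there are three numbers: the turn, a rotation vector about the world's x, y, z in degrees, then the shift along the world's x, y, z in cm, then the finger opening in cm, from 0 to 9.3. A call has 1 to 12 rows; each row is the pose to reach, as a shift and turn from the pose commanded when the call began; what a row does not reach only later rows make up. A row lasts 1/12 s, in which the tool goes at most 41.7 mm and 7.16 degrees, less where a joint would pass 70% of its speed; a pose out of reach is approached as far as the arm can. A call with a gripper value outside its range is refused whole. The fingers move at their own pace and stop on an object; the grip force is fixed at half the most. Time passes only in rows, so rows that repeat a pose let the fingers close. It gives the time, the measured TCP pose, the force, the opening and the grip force at its end, in the units of the state.
- state(): the state, without advancing time (a new reading comes with each control period).
- capture(name): name is "scene" or "top" or "wrist"; returns a dict with "frame" (384x512x3 uint8, red, green, blue), "mtx" (3x3 intrinsics, pixels), "distortion" ([k1, k2, p1, p2, k3] as OpenCV has them; the pictures are not rectified), "extrinsics" (4x4, takes a point from camera to world coordinates); the wrist camera has in their place "mount" (4x4, takes a point from camera to tool coordinates, whose origin is the TCP and whose axes are the flange's). Camera axes: x right, y up, looking along -z (the intrinsics and any distortion apply to the point x, -y, -z); pixel columns grow to the right and rows downward; lengths in mm; the calibration is good to about 2 mm. A picture is of the moment at which its call begins: read the wrist's pose just before it. There is no depth.
- sign_off(): hands the job in; it is judged then, once.
Trained networks look in a picture, given as the dict that the camera call returned (one of the last four; its "shot" number tells which), for a name from the list of things; names that differ only in an ending like _2 or _b are one class to them, and where a whole thing is asked for, a point or a joint stands for the part that bears it (a point fixed in the world has none). Each returns a list of dicts, best first, with "conf" (0 to 1); they miss things now and then, are a little off and sometimes report something else, mostly with a low value. They report only what shows in the picture. A call takes as long as a camera call.
- boxes_of(picture, target): "centre" ([column, row] as shares, 0 to 1, of the picture: columns of its width, rows of its height, amid what is visible of it).
The state is a dict: "time_s": time; "joint_pos": joint angles; "qd": joint speeds; "joint_efforts": joint torques, N m; "ee_pos": TCP position; "eef_rot": TCP orientation; "ft_force": force on the tool from outside, world axes, zero at the start; "wrist_torque": the same for the moment, N m; "opening": finger opening in mm; "grip_force": force on a finger pad.
Only numpy, scipy, OpenCV 4.12 (cv2) and the standard library are available. Lean on these libraries where they do the work, as an engineer would, in place of code of your own. Each camera call takes 0.05 s, during which the arm holds its last target. There are 200 camera calls.

## Working session

There is one attempt and no reset: what is moved stays moved. The work goes in short steps, Python scripts to look and compute and a tool call to move; the robot and the scene stay as the last step left them, time stands still between calls to the robot, and variables do not carry over. Pictures are saved under pics/ and viewed, at most 14 in all, crops included, and the job is handed in when it is done.

Besides the shell and the picture viewer there is one more tool, called after ">>>" as name(argument=value, ...), one argument or row to a line, values as JSON. drive_tool: Moves the arm, as the interface text tells. Its arguments: {"type":"object","properties":{"steps":{"type":"array","items":{"type":"array"}}},"required":["steps"]}

```bash
mkdir -p pics
cat > h.py <<'E'
from station import *
import numpy as np, cv2
from scipy.spatial.transform import Rotation as R
def ext(p):
    if 'extrinsics' in p: return np.array(p['extrinsics'])
    s=p['st']; q=s['eef_rot']; T=np.eye(4); T[:3,:3]=R.from_quat([q[1],q[2],q[3],q[0]]).as_matrix(); T[:3,3]=s['ee_pos']
    return T@np.array(p['mount'])
def cap(n):
    s=state(); p=capture(n); p['st']=s; return p
def pix2w(p,uv,z):
    u=cv2.undistortPoints(np.array([[uv]],float),np.array(p['mtx']),np.array(p['distortion']))[0,0]
    E=ext(p); d=E[:3,:3]@np.array([u[0],-u[1],-1]); o=E[:3,3]
    return (o+d*(z-o[2])/d[2])
def w2pix(p,X):
    E=np.linalg.inv(ext(p)); c=(E[:3,:3]@np.atleast_2d(X).T).T+E[:3,3]
    return cv2.projectPoints(c*[1,-1,-1],np.zeros(3),np.zeros(3),np.array(p['mtx']),np.array(p['distortion']))[0][:,0]
def save(p,f,s=1.5,crop=None):
    im=p['frame'][:,:,::-1]
    if crop: im=im[crop[1]:crop[3],crop[0]:crop[2]]
    cv2.imwrite('pics/'+f,cv2.resize(im,None,fx=s,fy=s,interpolation=cv2.INTER_CUBIC))
NAMES=dict(tray=10,cold_brick=25,slide_box=25,jar=48,bottle=95,vial=55,thermometer=22,tape_roll=24,stray_cup=62,marker=12)
E
python3 - <<'E'
from h import *
s=state(); print({k:np.round(s[k],3) for k in ('time_s','ee_pos','eef_rot','opening')})
for n in ('top','scene'):
    p=cap(n); save(p,n+'0.png')
    print(n,np.round(ext(p)[:3,3]))
    for t,h in NAMES.items():
        for b in boxes_of(p,t)[:2]:
            uv=np.array(b['centre'])*[512,384]
            print(t,round(b['conf'],2),uv.round(),pix2w(p,uv,h/2).round()[:2])
E
```

```text
{'time_s': np.float64(0.0), 'ee_pos': array([ 179.925, -623.776,  217.483]), 'eef_rot': array([-0.001,  0.99 ,  0.14 , -0.   ]), 'opening': np.float64(93.108)}
top [ 480.    8. 1427.]
tray 0.71 [267. 187.] [572.  14.]
cold_brick 0.78 [367. 179.] [ 594. -316.]
slide_box 0.61 [398. 211.] [ 487. -417.]
jar 0.54 [178. 241.] [396. 307.]
jar 0.4 [365. 180.] [ 590. -306.]
bottle 0.6 [169. 172.] [622. 331.]
bottle 0.5 [134. 205.] [515. 448.]
thermometer 0.83 [209. 135.] [748. 206.]
thermometer 0.32 [259. 128.] [770.  39.]
tape_roll 0.69 [349. 124.] [ 781. -262.]
stray_cup 0.7 [374. 241.] [ 391. -332.]
marker 0.64 [257. 129.] [766.  46.]
scene [1336.   48.  647.]
tray 0.89 [255. 212.] [572.  13.]
cold_brick 0.56 [127. 211.] [ 586. -320.]
slide_box 0.71 [106. 189.] [ 496. -407.]
jar 0.61 [356. 170.] [401. 296.]
jar 0.19 [383. 220.] [618. 326.]
bottle 0.58 [420. 190.] [525. 439.]
bottle 0.15 [143. 163.] [ 415. -316.]
vial 0.49 [382. 220.] [622. 322.]
thermometer 0.67 [343. 266.] [758. 212.]
tape_roll 0.65 [135. 255.] [ 739. -255.]
stray_cup 0.79 [141. 161.] [ 379. -336.]
marker 0.66 [263. 270.] [770.  38.]
```

View pics/top0.png

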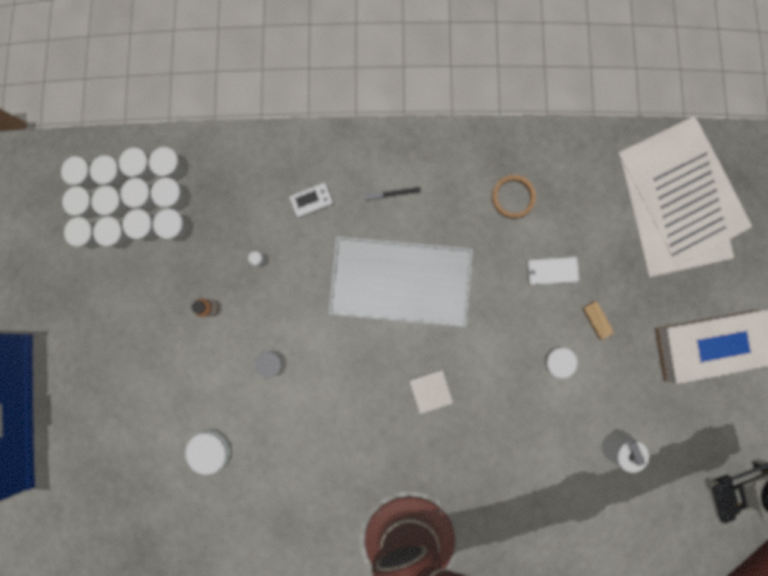

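View pics/scene0.png

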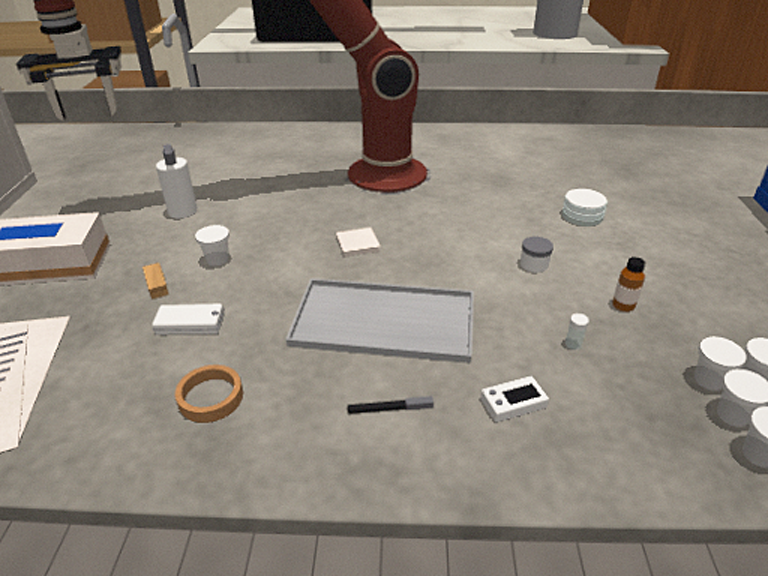

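The top view shows, in world mm:

| Thing | x | y |
|---|---|---|
| tray | 572 | 14 |
| thermometer (left end, +y) | 748 | 206 |
| brick | 594 | -316 |
| slide box | 487 | -417 |
| jar | 396 | 307 |
| bottle | 515 | 440 |
| vial | 622 | 325 |

So the jar goes to the +y end and the bottle to the -y end. Next I'll take the wrist camera over the brick and box.

>>> drive_tool(
  steps=[
    [[0, 0, 79], [34, 25, 8], 9.3],
    [[0, 0, 79], [34, 25, 8], 9.3],
    [[0, 0, 79], [34, 25, 8], 9.3],
    [[0, 0, 79], [34, 25, 8], 9.3],
    [[0, 0, 79], [34, 25, 8], 9.3],
    [[0, 0, 79], [34, 25, 8], 9.3],
    [[0, 0, 79], [34, 25, 8], 9.3],
    [[0, 0, 79], [34, 25, 8], 9.3],
    [[0, 0, 79], [34, 25, 8], 9.3],
    [[0, 0, 79], [34, 25, 8], 9.3],
    [[0, 0, 79], [34, 25, 8], 9.3],
    [[0, 0, 79], [34, 25, 8], 9.3],
  ],
)

```text
time_s: 2.1
ee_pos: [524.6, -369.5, 299.4]
eef_rot: [0.001, 0.671, 0.742, 0.002]
ft_force: [-0.2, 1.1, -0.6]
opening: 93.0
grip_force: 0.0
```

Run:
```python
from h import *
p=cap('wrist'); save(p,'w1.png'); s=p['st']
print(s['time_s'],np.round(s['ee_pos'],1),np.round(s['eef_rot'],3),np.round(s['joint_pos'],2)); print(np.round(p['mount'],2),np.round(p['mtx']))
for t in ('cold_brick','slide_box','stray_cup'):
    for b in boxes_of(p,t)[:2]:
        uv=np.array(b['centre'])*[512,384]; print(t,b['conf'],uv.round(),pix2w(p,uv,NAMES[t]).round(1))
```

```text
2.1 [ 524.6 -369.5  299.4] [0.001 0.671 0.742 0.002] [ 0.81  0.57 -0.41  1.31  0.22  1.3   0.5 ]
[[   0.      0.95    0.3    84.53]
 [   1.     -0.     -0.     -0.58]
 [  -0.      0.3    -0.95 -166.66]
 [   0.      0.      0.      1.  ]] [[282.   0. 256.]
 [  0. 282. 191.]
 [  0.   0.   1.]]
cold_brick 0.7 [299. 131.] [ 586.5 -320.2   25. ]
slide_box 0.71 [227. 185.] [ 481.6 -417.8   25. ]
stray_cup 0.62 [164. 123.] [ 391.9 -326.1   62. ]
```

View pics/w1.png

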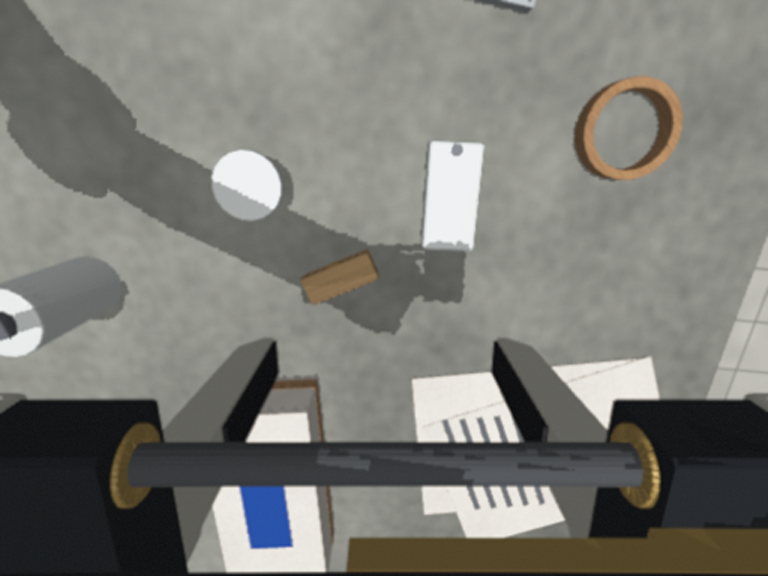

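The wrist picture shows the brick top at about (453,195) and the slide box at (340,278), with the stray cup at (246,185). I'll fit models to their silhouettes.

```bash
cat >> h.py <<'E'
from scipy.optimize import minimize
DIM=dict(cold_brick=(55,110,25),slide_box=(32,80,25),tray=(170,300,16))
CYL=dict(jar=[(27.5,0),(27.5,36),(29,36),(29,48)],bottle=[(20,0),(20,70),(14,78),(14,95)],vial=[(13.5,0),(13.5,42),(14,42),(14,55)])
def pts(t,x,y,yaw,z0):
    if t in DIM:
        a,b,c=DIM[t]; P=np.array([[i*a/2,j*b/2,k*c] for i in(-1,1) for j in(-1,1) for k in(0,1)])
        cs,sn=np.cos(yaw),np.sin(yaw); P[:,:2]=P[:,:2]@np.array([[cs,sn],[-sn,cs]])
    else:
        th=np.linspace(0,6.283,40); P=np.array([[r*np.cos(a),r*np.sin(a),z] for r,z in CYL[t] for a in th])
    return P+[x,y,z0]
def mask_of(p,t,uv,thr):
    im=cv2.resize(p['frame'],None,fx=1,fy=1); hsv=cv2.cvtColor(im,cv2.COLOR_RGB2HSV)
    m=thr(hsv.astype(int)).astype(np.uint8); n,l,st,c=cv2.connectedComponentsWithStats(m)
    d=[np.min(np.hypot(*(np.argwhere(l==i)[:,::-1]-uv).T)) - (0.01*st[i,4] if st[i,4]>60 else -99) for i in range(1,n)]
    i=1+int(np.argmin(d)); return (l==i).astype(np.uint8)
def fit(p,t,m,x0,z0=0):
    # subpixel IoU of projected silhouette hull against mask
    S=4; M=cv2.resize(m*255,None,fx=S,fy=S,interpolation=cv2.INTER_LINEAR)>127
    def f(v):
        q=w2pix(p,pts(t,v[0]*10,v[1]*10,v[2] if len(v)>2 else 0,z0)); h=cv2.convexHull(((q+.5)*S*16).astype(np.int32))
        I=np.zeros(M.shape,np.uint8); cv2.fillConvexPoly(I,h,1,shift=4); I=I>0
        return 1-(I&M).sum()/(I|M).sum()
    v0=np.array(x0,float); v0[:2]/=10; sx=np.vstack([v0]+[v0+d for d in np.eye(len(v0))*np.array([1,1,.15])[:len(v0)]])
    r=minimize(f,v0,method='Nelder-Mead',options=dict(initial_simplex=sx,xatol=.005,fatol=1e-5)); 
    return np.r_[r.x[:2]*10,r.x[2:]],1-r.fun
def draw(p,items,f,s=1.5):
    im=cv2.resize(p['frame'][:,:,::-1],None,fx=s,fy=s)
    for t,v,z0 in items:
        q=(w2pix(p,pts(t,v[0],v[1],v[2] if len(v)>2 else 0,z0))+.5)*s
        cv2.polylines(im,[cv2.convexHull(q.astype(np.float32)).astype(int)],1,(0,0,255),1)
    cv2.imwrite('pics/'+f,im)
E
python3 - <<'E'
from h import *
p=cap('wrist')
mb=mask_of(p,'b',(299,131),lambda h:(h[...,2]>185)&(h[...,1]<30))
ms=mask_of(p,'s',(227,185),lambda h:(h[...,1]>85))
print(mb.sum(),ms.sum())
a,fa=fit(p,'cold_brick',mb,(587,-320,.08)); b,fb=fit(p,'slide_box',ms,(482,-418,-1.03))
print(a.round(3),fa,b.round(3),fb)
draw(p,[('cold_brick',a,0),('slide_box',b,0)],'w1fit.png')
E
```

```text
2488 985
[ 5.91042e+02 -3.21104e+02  8.10000e-02] 0.8776207588350713 [ 480.332 -419.602   -1.088] 0.8850690933602966
```

View pics/w1fit.png

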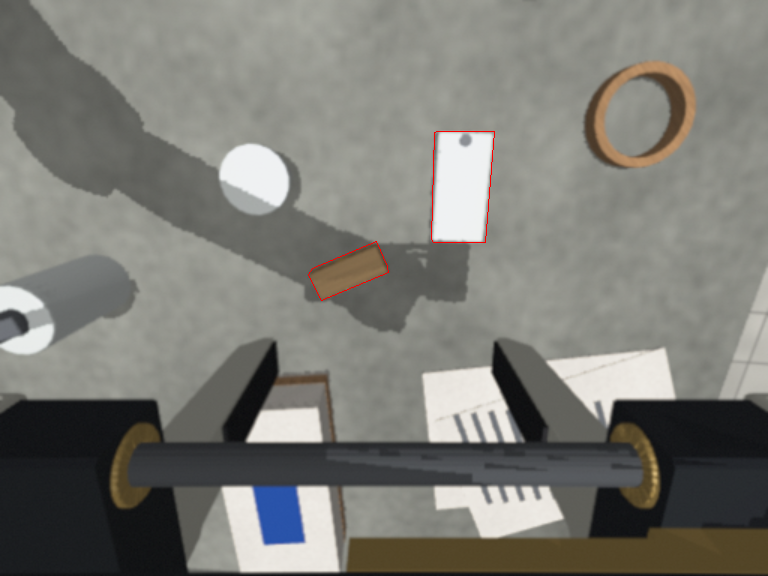

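Run:
```python
from h import *
for _ in range(3):
    p=cap('wrist'); s=p['st']; print(s['time_s'],np.round(s['ee_pos'],1),np.round(s['eef_rot'],3),np.round(s['qd'],3))
    mb=mask_of(p,'b',(299,131),lambda h:(h[...,2]>150)&(h[...,1]<30))
    print(fit(p,'cold_brick',mb,(590,-320,.08)))
```

```text
2.35 [ 518.  -376.9  298.2] [-0.     0.677  0.736 -0.001] [ 0.003 -0.003 -0.009 -0.001 -0.005 -0.     0.005]
(array([ 5.91982734e+02, -3.20082834e+02,  4.77636873e-02]), np.float64(0.18119036344512285))
2.4 [ 518.2 -376.7  298.3] [-0.     0.677  0.736 -0.001] [-0.003  0.001 -0.012 -0.004 -0.002 -0.     0.004]
(array([ 5.91938447e+02, -3.20166162e+02,  4.22251709e-02]), np.float64(0.17635142076390453))
2.45 [ 518.5 -376.3  298.4] [-0.     0.677  0.736 -0.001] [-0.004 -0.001 -0.012 -0.006 -0.002 -0.     0.004]
(array([ 5.91925219e+02, -3.19986988e+02,  3.97225735e-02]), np.float64(0.1728580855960984))
```

>>> drive_tool(
  steps=[
    [[0, 0, -0.5], [7.1, 5.3, -8], 9.3],
    [[0, 0, -0.5], [7.1, 5.3, -16], 9.3],
    [[0, 0, -0.5], [7.1, 5.3, -20], 9.3],
    [[0, 0, -0.5], [7.1, 5.3, -23], 9.3],
    [[0, 0, -0.5], [7.1, 5.3, -26], 9.3],
    [[0, 0, -0.5], [7.1, 5.3, -28], 9.3],
    [[0, 0, -0.5], [7.1, 5.3, -29], 9.3],
    [[0, 0, -0.5], [7.1, 5.3, -29.2], 9.3],
    [[0, 0, -0.5], [7.1, 5.3, -29.2], 9.3],
    [[0, 0, -0.5], [7.1, 5.3, -29.2], 5],
    [[0, 0, -0.5], [7.1, 5.3, -29.2], 4],
    [[0, 0, -0.5], [7.1, 5.3, -29.2], 4],
  ],
)

```text
time_s: 3.5
ee_pos: [591.1, -322.2, 7.2]
eef_rot: [0.0, 0.679, 0.734, -0.0]
ft_force: [-0.7, -0.0, -0.7]
opening: 77.4
grip_force: 0.0
```

>>> drive_tool(
  steps=[
    [[0, 0, 0], [0, 0, 0], 4],
    [[0, 0, 0], [0, 0, 0], 4],
    [[0, 0, 0], [0, 0, 0], 4],
    [[0, 0, 0], [0, 0, 0], 4],
  ],
)

```text
time_s: 3.83
ee_pos: [591.1, -321.7, 7.0]
eef_rot: [0.0, 0.678, 0.735, -0.0]
ft_force: [-0.2, 0.3, 1.0]
opening: 54.6
grip_force: 29.9
```

>>> drive_tool(
  steps=[
    [[0, 0, 0], [0, 0, 3], 4],
    [[0, 0, 0], [0, 2, 7], 4],
    [[0, 0, -4], [0, 5, 11], 4],
    [[0, 0, -8], [0, 9, 15], 4],
    [[0, 0, -8.5], [-1, 13, 19], 4],
    [[0, 0, -8.5], [-1.6, 16, 22], 4],
    [[0, 0, -8.5], [-1.6, 18, 24], 4],
    [[0, 0, -8.5], [-1.6, 19, 25], 4],
    [[0, 0, -8.5], [-1.6, 19, 25], 4],
    [[0, 0, -8.5], [-1.6, 19, 25], 4],
    [[0, 0, -8.5], [-1.6, 19, 25], 4],
    [[0, 0, -8.5], [-1.6, 19, 25], 4],
  ],
)

```text
time_s: 4.83
ee_pos: [573.9, -133.6, 254.8]
eef_rot: [-0.001, 0.732, 0.682, -0.002]
ft_force: [-1.4, 0.3, -2.0]
opening: 54.9
grip_force: 29.9
```

Run:
```python
from h import *
p=cap('wrist'); p=cap('wrist'); s=p['st']; print(s['time_s'],s['opening'],np.round(s['ee_pos'],1),np.round(s['eef_rot'],4))
t=cap('top'); v=(572,14,-.07)
draw(p,[('tray',v,0)],'w2.png'); draw(t,[('tray',v,0)],'t2.png')
np.save('w2.npy',p,allow_pickle=True); np.save('t2.npy',t,allow_pickle=True)
```

```text
4.8833 54.67760512706669 [ 573.9 -133.6  254.6] [-0.0012  0.7319  0.6815 -0.0016]
```

View pics/w2.png

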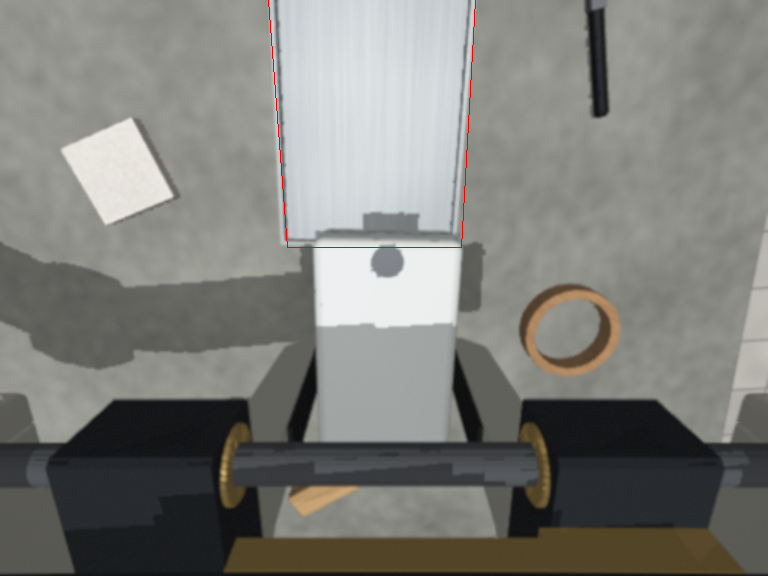

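The wrist view shows the guessed tray outline a few px off, and the brick held squarely. I'll fit the tray in the fixed cameras.

Run:
```python
from h import *
p=np.load('t2.npy',allow_pickle=True).item()
h=cv2.cvtColor(p['frame'],cv2.COLOR_RGB2HSV); print(h[187,267],h[230,280],h[187,210])
thr=lambda h:(h[...,2]>140)
m=mask_of(p,'tray',(267,187),thr); ys,xs=np.where(m); print(m.sum(),xs.min(),xs.max(),ys.min(),ys.max())
v,f=fit(p,'tray',m,(572,14,-.07)); print('top',v.round(3),f)
# wrist: side edges -> fit lines to the tray mask above the brick
w=np.load('w2.npy',allow_pickle=True).item(); g=cv2.cvtColor(w['frame'],cv2.COLOR_RGB2HSV)
print([list(g[60,c]) for c in range(172,200,2)]); print([list(g[60,c]) for c in range(296,324,2)])
```

```text
[ 90   3 191] [ 30  11 143] [ 21  12 145]
47208 0 511 0 184
top [ 5.72e+02  1.40e+01 -7.00e-02] 0.0
[[np.uint8(37), np.uint8(14), np.uint8(160)], [np.uint8(33), np.uint8(14), np.uint8(160)], [np.uint8(34), np.uint8(13), np.uint8(161)], [np.uint8(34), np.uint8(13), np.uint8(162)], [np.uint8(33), np.uint8(14), np.uint8(163)], [np.uint8(83), np.uint8(5), np.uint8(191)], [np.uint8(100), np.uint8(12), np.uint8(197)], [np.uint8(96), np.uint8(12), np.uint8(106)], [np.uint8(99), np.uint8(13), np.uint8(201)], [np.uint8(97), np.uint8(11), np.uint8(213)], [np.uint8(97), np.uint8(11), np.uint8(214)], [np.uint8(100), np.uint8(11), np.uint8(218)], [np.uint8(99), np.uint8(12), np.uint8(219)], [np.uint8(97), np.uint8(11), np.uint8(218)]]
[[np.uint8(99), np.uint8(12), np.uint8(219)], [np.uint8(97), np.uint8(10), np.uint8(220)], [np.uint8(97), np.uint8(10), np.uint8(220)], [np.uint8(97), np.uint8(11), np.uint8(215)], [np.uint8(99), np.uint8(12), np.uint8(217)], [np.uint8(100), np.uint8(11), np.uint8(204)], [np.uint8(99), np.uint8(13), np.uint8(135)], [np.uint8(98), np.uint8(10), np.uint8(214)], [np.uint8(60), np.uint8(6), np.uint8(171)], [np.uint8(34), np.uint8(12), np.uint8(149)], [np.uint8(34), np.uint8(14), np.uint8(148)], [np.uint8(34), np.uint8(14), np.uint8(148)], [np.uint8(34), np.uint8(14), np.uint8(149)], [np.uint8(34), np.uint8(12), np.uint8(146)]]
```

Run:
```python
from h import *
p=np.load('t2.npy',allow_pickle=True).item()
m=mask_of(p,'tray',(267,187),lambda h:(h[...,2]>140))
v,f=fit(p,'tray',m,(572,14,-.07)); draw(p,[('tray',v,0)],'t2fit.png',1)
im=cv2.imread('pics/t2fit.png')[140:235,205:325]; a=cv2.resize(im,None,fx=5,fy=5)
cv2.imwrite('pics/t2c.png',a)
```

```text
(no output)
```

View pics/t2c.png

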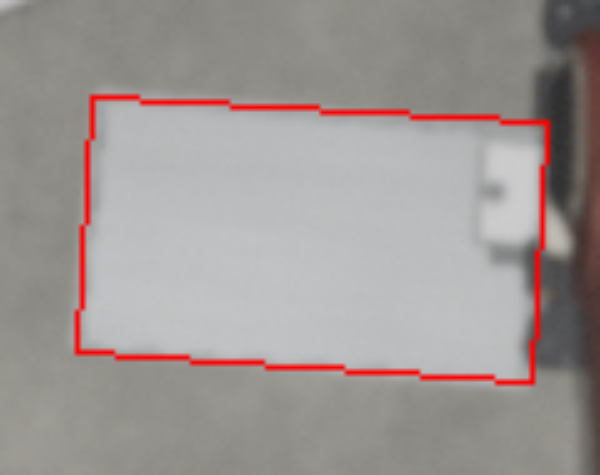

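Run:
```python
from h import *
p=np.load('t2.npy',allow_pickle=True).item()
p['frame']=cv2.resize(cv2.imread('pics/top0.png'),(512,384),interpolation=cv2.INTER_AREA)[:,:,::-1].copy()
for th in (162,167,172):
    m=mask_of(p,'tray',(267,187),lambda h:(h[...,2]>th)); print(m.sum())
    print('top',*fit(p,'tray',m,(572,14,-.07)))
w=np.load('w2.npy',allow_pickle=True).item(); h=cv2.cvtColor(w['frame'],cv2.COLOR_RGB2HSV).astype(int)
b=np.abs(h[...,0]-98)<14; E=[[],[]]
for r in range(4,150,6):
    xs=np.where(b[r,160:330])[0]+160; E[0].append((xs.min()-.5,r)); E[1].append((xs.max()+.5,r))
for e,z in zip(E,(16,16)):
    P=np.array([pix2w(w,u,z)[:2] for u in e]); k=np.polyfit(P[:,1],P[:,0],1); print('edge x at y=14:',np.polyval(k,14),'slope',k[0],np.std(P[:,0]-np.polyval(k,P[:,1])))
# near-end wall, left of the brick
for c in (194,198,202,206): 
    ys=np.where(b[120:200,c])[0]+120; print(pix2w(w,(c,ys.max()+.5),16).round(1))
```

```text
4340
top [ 5.70081773e+02  1.43726392e+01 -1.10819260e-01] 0.9112216375113188
4207
top [ 5.69931857e+02  1.53309458e+01 -8.70852346e-02] 0.8830173827484421
3993
top [ 5.70404523e+02  2.12866466e+01 -1.03684730e-01] 0.8383727034120735
edge x at y=14: 485.50595079562913 slope 0.0969723530902391 0.38030480879776934
edge x at y=14: 656.0435208856757 slope 0.0999211426421998 0.37014894578414476
[ 481.7 -127.4   16. ]
[ 487.5 -127.8   16. ]
[ 493.1 -129.7   16. ]
[ 499.2 -128.7   16. ]
```

>>> drive_tool(
  steps=[
    [[0, 0, -1.7], [-0.4, 4, 0], 4],
    [[0, 0, -1.7], [-0.4, 8, -1], 4],
    [[0, 0, -1.7], [-0.4, 11.5, -4], 4],
    [[0, 0, -1.7], [-0.4, 13.5, -7.5], 4],
    [[0, 0, -1.7], [-0.4, 14.6, -11.5], 4],
    [[0, 0, -1.7], [-0.4, 14.6, -15.5], 4],
    [[0, 0, -1.7], [-0.4, 14.6, -19], 4],
    [[0, 0, -1.7], [-0.4, 14.6, -21.5], 4],
    [[0, 0, -1.7], [-0.4, 14.6, -23], 4],
    [[0, 0, -1.7], [-0.4, 14.6, -23.6], 4],
    [[0, 0, -1.7], [-0.4, 14.6, -23.6], 4],
    [[0, 0, -1.7], [-0.4, 14.6, -23.6], 4],
  ],
)

```text
time_s: 5.98
ee_pos: [571.8, 14.2, 20.9]
eef_rot: [0.0, 0.741, 0.671, 0.0]
ft_force: [-0.8, 0.2, -2.0]
opening: 54.9
grip_force: 29.9
```

>>> drive_tool(
  steps=[
    [[0, 0, 0], [0, 0, -0.5], 4],
    [[0, 0, 0], [0, 0, -0.9], 4],
    [[0, 0, 0], [0, 0, -0.9], 4],
    [[0, 0, 0], [0, 0, -0.9], 4],
    [[0, 0, 0], [0, 0, -0.9], 7],
    [[0, 0, 0], [0, 0, -0.9], 7.5],
    [[0, 0, 0], [0, 0, -0.9], 7.5],
    [[0, 0, 0], [0, 0, -0.9], 7.5],
  ],
)

```text
time_s: 6.65
ee_pos: [571.5, 14.6, 12.0]
eef_rot: [0.0, 0.741, 0.672, 0.0]
ft_force: [-0.1, 0.3, 0.5]
opening: 73.8
grip_force: 0.0
```

>>> drive_tool(
  steps=[
    [[0, 0, 0], [0, 0, 2.5], 7.5],
    [[0, 0, 0], [0, 0, 6], 7.5],
    [[0, 0, 0], [0, -2, 10], 7.5],
    [[0, 0, 0], [-0.5, -5, 13.5], 7.5],
    [[0, 0, 0], [-1, -8, 17], 9],
    [[0, 0, 0], [-1, -11, 20], 9],
    [[0, 0, 0], [-1, -13, 23], 9],
    [[0, 0, 0], [-1, -14, 26], 9],
    [[0, 0, 0], [-1, -14, 28], 9],
    [[0, 0, 0], [-1, -14, 28], 9],
    [[0, 0, 0], [-1, -14, 28], 9],
    [[0, 0, 0], [-1, -14, 28], 9],
  ],
)

```text
time_s: 7.65
ee_pos: [560.3, -124.9, 290.5]
eef_rot: [-0.001, 0.74, 0.672, -0.001]
ft_force: [-0.4, 0.0, -0.4]
opening: 89.9
grip_force: 0.0
```

Run:
```python
from h import *
for _ in range(4): p=cap('wrist')
s=p['st']; print(s['time_s'],np.round(s['ee_pos'],1),np.round(s['eef_rot'],3))
np.save('w3.npy',p,allow_pickle=True)
draw(p,[('tray',(570.9,14.8,-.098),0),('cold_brick',(570.9,14.8,-.098),4)],'w3.png')
```

```text
7.8 [ 560.3 -124.8  289.9] [-0.001  0.74   0.672 -0.001]
```

View pics/w3.png

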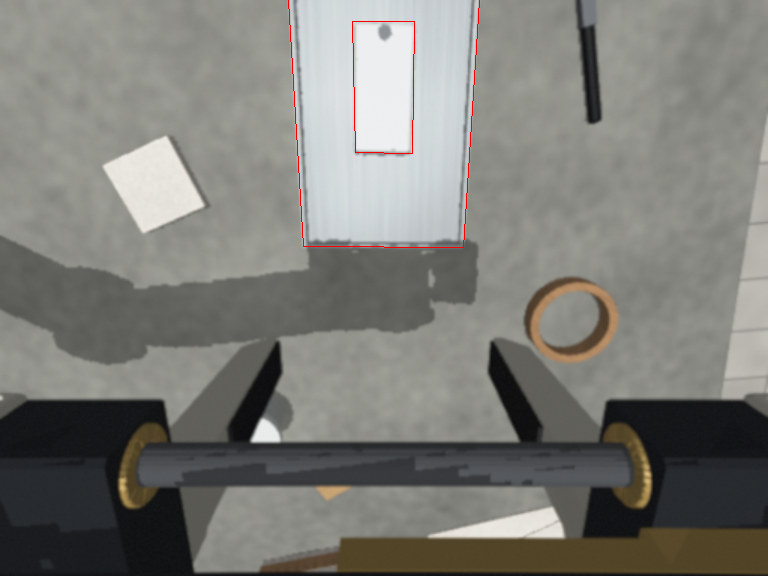

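The placed brick matches the predicted outline within about 1 px. Next is the slide box.

>>> drive_tool(
  steps=[
    [[0, 0, -57], [-8.1, -29.4, 0], 9],
    [[0, 0, -57], [-8.1, -29.4, 0], 9],
    [[0, 0, -57], [-8.1, -29.4, 0], 9],
    [[0, 0, -57], [-8.1, -29.4, 0], 9],
    [[0, 0, -57], [-8.1, -29.4, 0], 9],
    [[0, 0, -57], [-8.1, -29.4, 0], 9],
    [[0, 0, -57], [-8.1, -29.4, -3], 8],
    [[0, 0, -57], [-8.1, -29.4, -7], 7.5],
    [[0, 0, -57], [-8.1, -29.4, -11], 7],
    [[0, 0, -57], [-8.1, -29.4, -15], 7],
    [[0, 0, -57], [-8.1, -29.4, -18], 7],
    [[0, 0, -57], [-8.1, -29.4, -19], 7],
  ],
)

```text
time_s: 8.85
ee_pos: [476.1, -416.0, 94.2]
eef_rot: [-0.006, 0.971, 0.237, -0.004]
ft_force: [-0.3, 0.5, -1.0]
opening: 70.2
grip_force: 0.0
```

>>> drive_tool(
  steps=[
    [[0, 0, 0], [0, 0, -3], 7],
    [[0, 0, 0], [0, 0, -6], 7],
    [[0, 0, 0], [0, 0, -8], 7],
    [[0, 0, 0], [0, 0, -9.3], 7],
    [[0, 0, 0], [0, 0, -9.6], 7],
    [[0, 0, 0], [0, 0, -9.6], 7],
    [[0, 0, 0], [0, 0, -9.6], 6],
    [[0, 0, 0], [0, 0, -9.6], 4],
    [[0, 0, 0], [0, 0, -9.6], 2],
    [[0, 0, 0], [0, 0, -9.6], 2],
    [[0, 0, 0], [0, 0, -9.6], 2],
    [[0, 0, 0], [0, 0, -9.6], 2],
  ],
)

```text
time_s: 9.85
ee_pos: [480.3, -419.7, 6.1]
eef_rot: [0.0, 0.972, 0.237, 0.0]
ft_force: [0.1, 0.2, -0.7]
opening: 34.6
grip_force: 0.0
```

>>> drive_tool(
  steps=[
    [[0, 0, 0], [0, 0, 0], 2],
    [[0, 0, 0], [0, 0, 0], 2],
    [[0, 0, 0], [0, 0, 0], 2],
    [[0, 0, 0], [0, 0, 0], 2],
  ],
)

```text
time_s: 10.18
ee_pos: [480.3, -419.7, 6.0]
eef_rot: [0.0, 0.972, 0.237, 0.0]
ft_force: [-0.3, 0.7, 2.5]
opening: 31.8
grip_force: 30.0
```

>>> drive_tool(
  steps=[
    [[0, 0, 0], [0, 0, 4], 2],
    [[0, 0, 0], [0, 0, 8], 2],
    [[0, 0, 7], [1, 3, 12], 2],
    [[0, 0, 14], [2, 7, 15], 2],
    [[0, 0, 21], [3, 11, 18], 2],
    [[0, 0, 28], [4, 15, 21], 2],
    [[0, 0, 35], [5, 19, 24], 2],
    [[0, 0, 42], [6, 23, 27], 2],
    [[0, 0, 49], [7, 26, 28], 2],
    [[0, 0, 56], [8.1, 29, 28.6], 2],
    [[0, 0, 57], [8.1, 29.4, 28.6], 2],
    [[0, 0, 57], [8.1, 29.4, 28.6], 2],
  ],
)

```text
time_s: 11.18
ee_pos: [564.5, -113.8, 295.0]
eef_rot: [-0.0, 0.736, 0.677, 0.005]
ft_force: [1.0, 0.8, 0.3]
opening: 32.0
grip_force: 30.0
```

Run:
```python
from h import *
for _ in range(5): p=cap('wrist')
s=p['st']; print(s['time_s'],s['opening'],np.round(s['ee_pos'],1),np.round(s['eef_rot'],3))
e=s['ee_pos']; q=s['eef_rot']; a=2*np.arctan2(q[2],q[1])-np.pi/2
draw(p,[('tray',(570.9,14.8,-.098),0),('cold_brick',(570.9,14.8,-.098),4),('slide_box',(e[0],e[1],a),e[2]-6)],'w4.png')
h=cv2.cvtColor(p['frame'],cv2.COLOR_RGB2HSV)
for n in (0,): 
    m=mask_of(p,'b',(256,60),lambda h:(h[...,1]<9)&(h[...,2]>150)&~((abs(h[...,0]-98)<14)&(h[...,1]>8)))
    print(m.sum(),fit(p,'cold_brick',m,(570.9,14.8,-.098),4))
```

```text
11.3833 32.088000152206675 [ 560.3 -127.1  290.6] [-0.     0.742  0.671 -0.001]
15121 (array([ 5.65401205e+02,  2.92891305e+01, -9.96693881e-02]), np.float64(0.23655282335253092))
```

View pics/w4.png

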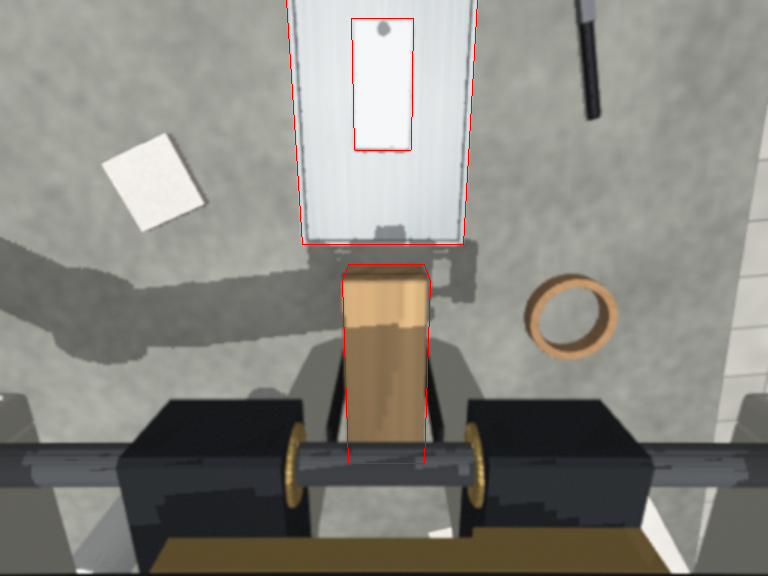

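The box is exactly centred in the hand and the brick and tray outlines match. I'll place the box on the brick.

>>> drive_tool(
  steps=[
    [[0, 0, 0], [0.3, 4, 0], 2],
    [[0, 0, 0], [0.6, 8, 0], 2],
    [[0, 0, 0], [1, 11.5, -2], 2],
    [[0, 0, 0], [1, 13.5, -5], 2],
    [[0, 0, 0], [1, 14, -9], 2],
    [[0, 0, 0], [1, 14, -13], 2],
    [[0, 0, 0], [1, 14, -17], 2],
    [[0, 0, 0], [1, 14, -20.5], 2],
    [[0, 0, 0], [1, 14, -23], 2],
    [[0, 0, 0], [1, 14, -24.4], 2],
    [[0, 0, 0], [1, 14, -24.8], 2],
    [[0, 0, 0], [1, 14, -24.8], 2],
  ],
)

```text
time_s: 12.43
ee_pos: [570.1, 12.7, 42.0]
eef_rot: [-0.001, 0.742, 0.671, -0.002]
ft_force: [-1.3, 0.7, -1.2]
opening: 31.4
grip_force: 30.0
```

>>> drive_tool(
  steps=[
    [[0, 0, 0], [0, 0, -0.5], 2],
    [[0, 0, 0], [0, 0, -0.8], 2],
    [[0, 0, 0], [0, 0, -0.8], 2],
    [[0, 0, 0], [0, 0, -0.8], 2],
    [[0, 0, 0], [0, 0, -0.8], 4],
    [[0, 0, 0], [0, 0, -0.8], 6],
    [[0, 0, 0], [0, 0, -0.8], 6],
    [[0, 0, 0], [0, 0, -0.8], 6],
    [[0, 0, 0], [0, 0, -0.8], 6],
    [[0, 0, 0], [0, 0, 1.5], 6],
    [[0, 0, 0], [0, 0, 4], 6],
    [[0, 0, 0], [0, 0, 8], 6],
  ],
)

```text
time_s: 13.43
ee_pos: [568.7, 14.1, 121.8]
eef_rot: [-0.002, 0.741, 0.672, -0.003]
ft_force: [1.1, -0.4, 0.5]
opening: 60.0
grip_force: 0.0
```

>>> drive_tool(
  steps=[
    [[0, 0, 0], [0, 0, 4], 8],
    [[0, 0, 0], [-1, 3, 8], 9],
    [[0, 0, 0], [-2, 7, 11], 9],
    [[0, 0, 0], [-3, 11, 14], 9],
    [[0, 0, 0], [-4, 15, 16], 9],
    [[0, 0, 0], [-4, 18, 18], 9],
    [[0, 0, 0], [-4, 21, 20], 9],
    [[0, 0, 0], [-4, 23, 20.6], 9],
    [[0, 0, 0], [-4, 23, 20.6], 9],
    [[0, 0, 0], [-4, 23, 20.6], 9],
    [[0, 0, 0], [-4, 23, 20.6], 9],
  ],
)

```text
time_s: 14.35
ee_pos: [531.1, 243.4, 328.9]
eef_rot: [0.0, 0.741, 0.672, -0.001]
ft_force: [1.3, -0.2, -0.0]
opening: 90.0
grip_force: 0.0
```

Run:
```python
from h import *
for _ in range(5): p=cap('wrist')
s=p['st']; print(s['time_s'],np.round(s['ee_pos'],1),np.round(s['eef_rot'],3))
np.save('w5.npy',p,allow_pickle=True)
it=[]
for t in ('vial','jar','bottle'):
    for b in boxes_of(p,t)[:1]:
        uv=np.array(b['centre'])*[512,384]; x=pix2w(p,uv,NAMES[t]*.6); print(t,b['conf'],uv.round(),x.round(1)); it.append((t,x[:2],0))
draw(p,it,'w5.png')
```

```text
14.55 [531.5 242.4 328.8] [ 0.     0.742  0.671 -0.001]
vial 0.71 [310.  99.] [622.5 322.   33. ]
jar 0.8 [168. 126.] [393.8 303.6  28.8]
bottle 0.64 [234.  20.] [519.7 435.2  57. ]
```

View pics/w5.png

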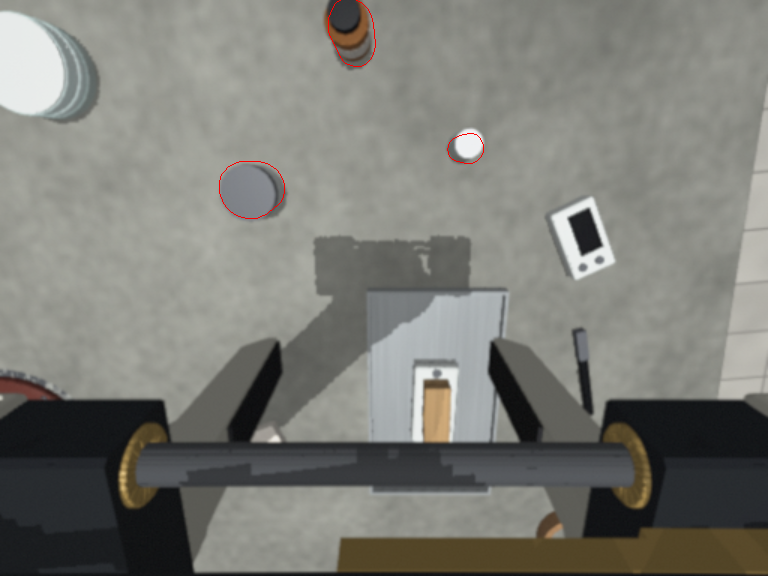

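The view shows the vial cap at (469,143), the jar lid at (249,191), the bottle cap at (345,14), and the box sitting on the brick. I'll refine the cap centres by mask.

Run:
```python
from h import *
p=np.load('w5.npy',allow_pickle=True).item(); f=p['frame']; 
hsv=cv2.cvtColor(f,cv2.COLOR_RGB2HSV).astype(int)
def comp(c,r,thr,z):
    m=thr(hsv).astype(np.uint8); n,l,st,ce=cv2.connectedComponentsWithStats(m,connectivity=4); i=l[r,c]
    x,y,w,h,a=st[i]; print(hsv[r,c],i,st[i],ce[i].round(1),pix2w(p,ce[i],z).round(1),pix2w(p,(x+w/2-.5,y+h/2-.5),z).round(1))
comp(312,95,lambda h:(h[...,2]>200)&(h[...,1]<40),55)
comp(166,127,lambda h:(h[...,0]>105)&(h[...,2]<150),48)
comp(230,10,lambda h:(h[...,2]<80),95)
for t,x in (('vial',(624,326)),('jar',(396,302)),('bottle',(520,440))):
    q=w2pix(p,pts(t,*x,0,0)); print(t,q.min(0).round(1),q.max(0).round(1))
```

```text
[100   3 241] 2 [304  86  18  19 278] [312.4  95.1] [622.5 327.1  55. ] [622.7 327.1  55. ]
[111  18 140] 14 [147 110  37  37 963] [165.5 128.1] [394.8 301.3  48. ] [394.1 301.4  48. ]
[110  13  60] 1 [218   0  22  23 422] [229.  10.] [516.4 436.6  95. ] [515.7 435.6  95. ]
vial [298.9  85.6] [322.9 105.6]
jar [147.3 107.9] [190.8 146.2]
bottle [217.9  -6.9] [249.6  40.5]
```

>>> drive_tool(
  steps=[
    [[0, 0, 90], [9.1, 8.2, 0], 6],
    [[0, 0, 90], [9.1, 8.2, 0], 6],
    [[0, 0, 90], [9.1, 8.2, -3], 6],
    [[0, 0, 90], [9.1, 8.2, -6], 6],
    [[0, 0, 90], [9.1, 8.2, -9], 6],
    [[0, 0, 90], [9.1, 8.2, -12], 6],
    [[0, 0, 90], [9.1, 8.2, -15], 6],
    [[0, 0, 90], [9.1, 8.2, -18], 6],
    [[0, 0, 90], [9.1, 8.2, -20], 6],
    [[0, 0, 90], [9.1, 8.2, -21], 6],
    [[0, 0, 90], [9.1, 8.2, -21], 6],
    [[0, 0, 90], [9.1, 8.2, -21], 6],
  ],
)

```text
time_s: 15.75
ee_pos: [621.9, 325.5, 117.9]
eef_rot: [-0.001, 0.081, 0.997, -0.001]
ft_force: [0.9, 0.8, 0.5]
opening: 60.0
grip_force: 0.0
```

>>> drive_tool(
  steps=[
    [[0, 0, 4], [0, 0, 0], 6],
    [[0, 0, 4], [0, 0, -2], 6],
    [[0, 0, 4], [0, 0, -5], 6],
    [[0, 0, 4], [0, 0, -7.5], 6],
    [[0, 0, 4], [0, 0, -9], 6],
    [[0, 0, 4], [0, 0, -9.2], 6],
    [[0, 0, 4], [0, 0, -9.2], 6],
    [[0, 0, 4], [0, 0, -9.2], 4.5],
    [[0, 0, 4], [0, 0, -9.2], 3],
    [[0, 0, 4], [0, 0, -9.2], 2],
    [[0, 0, 4], [0, 0, -9.2], 2],
    [[0, 0, 4], [0, 0, -9.2], 2],
  ],
)

```text
time_s: 16.75
ee_pos: [622.5, 326.8, 28.6]
eef_rot: [0.001, 0.049, 0.999, 0.0]
ft_force: [-0.5, 1.5, -0.2]
opening: 31.1
grip_force: 0.0
```

>>> drive_tool(
  steps=[
    [[0, 0, 0], [0, 0, 0], 2],
    [[0, 0, 0], [0, 0, 0], 2],
    [[0, 0, 0], [0, 0, 0], 2],
    [[0, 0, 0], [0, 0, 1], 2],
    [[0, 0, 0], [0, 0, 3], 2],
    [[0, 0, 0], [0, -1, 6], 2],
    [[0, 0, 0], [0, -3, 9], 2],
    [[0, 0, 0], [0, -6, 11], 2],
    [[0, 0, 0], [0, -10, 12], 2],
    [[0, 0, 0], [0, -14, 12], 2],
    [[0, 0, 0], [0, -18, 12], 2],
    [[0, 0, 0], [0.1, -22, 12], 2],
  ],
)

```text
time_s: 17.75
ee_pos: [622.8, 104.7, 148.5]
eef_rot: [0.0, 0.049, 0.999, -0.0]
ft_force: [1.0, -0.6, -0.3]
opening: 27.3
grip_force: 30.0
```

>>> drive_tool(
  steps=[
    [[0, 0, 0], [0, -3.5, 0], 2],
    [[0, 0, 0], [0.2, -6.5, -0.5], 2],
    [[0, 0, 0], [0.2, -8.5, -2], 2],
    [[0, 0, 0], [0.2, -9.5, -4], 2],
    [[0, 0, 0], [0.2, -9.7, -6], 2],
    [[0, 0, 0], [0.2, -9.7, -8], 2],
    [[0, 0, 0], [0.2, -9.7, -9.5], 2],
    [[0, 0, 0], [0.2, -9.7, -10.4], 2],
    [[0, 0, 0], [0.2, -9.7, -10.8], 2],
    [[0, 0, 0], [0.2, -9.7, -10.8], 2],
    [[0, 0, 0], [0.2, -9.7, -10.8], 2],
    [[0, 0, 0], [0.2, -9.7, -10.8], 2],
  ],
)

```text
time_s: 18.75
ee_pos: [626.0, 9.9, 40.9]
eef_rot: [0.001, 0.049, 0.999, 0.0]
ft_force: [-0.4, 0.5, -0.2]
opening: 27.0
grip_force: 30.0
```

>>> drive_tool(
  steps=[
    [[0, 0, 0], [-0.05, -0.05, -0.5], 2],
    [[0, 0, 0], [-0.05, -0.05, -0.8], 2],
    [[0, 0, 0], [-0.05, -0.05, -0.8], 2],
    [[0, 0, 0], [-0.05, -0.05, -0.8], 2],
    [[0, 0, 0], [-0.05, -0.05, -0.8], 2],
    [[0, 0, 0], [-0.05, -0.05, -0.8], 4],
    [[0, 0, 0], [-0.05, -0.05, -0.8], 6],
    [[0, 0, 0], [-0.05, -0.05, -0.8], 6],
    [[0, 0, 0], [-0.05, -0.05, -0.8], 6],
    [[0, 0, 0], [-0.05, -0.05, 1], 6],
    [[0, 0, 0], [-0.05, -0.05, 4], 6],
    [[0, 0, 0], [-0.05, -0.05, 8], 6],
  ],
)

```text
time_s: 19.75
ee_pos: [622.4, 8.3, 117.6]
eef_rot: [-0.003, 0.049, 0.999, -0.001]
ft_force: [0.7, 0.2, -0.3]
opening: 59.6
grip_force: 0.0
```

>>> drive_tool(
  steps=[
    [[0, 0, 0], [0, 0, 4], 7],
    [[0, 0, -8], [-2, 1, 7], 8],
    [[0, 0, -90], [-23, 29.2, 9], 9],
    [[0, 0, -90], [-23, 29.2, 9], 9],
    [[0, 0, -90], [-23, 29.2, 9], 9],
    [[0, 0, -90], [-23, 29.2, 9], 9],
    [[0, 0, -90], [-23, 29.2, 9], 9],
    [[0, 0, -90], [-23, 29.2, 9], 9],
    [[0, 0, -90], [-23, 29.2, 9], 9],
    [[0, 0, -90], [-23, 29.2, 6], 9],
    [[0, 0, -90], [-23, 29.2, 3], 9],
    [[0, 0, -90], [-23, 29.2, 1], 9],
  ],
)

```text
time_s: 20.75
ee_pos: [390.9, 306.0, 129.6]
eef_rot: [-0.001, 0.666, 0.746, 0.002]
ft_force: [0.9, -0.2, -0.5]
opening: 90.0
grip_force: 0.0
```

Run:
```python
from h import *
for _ in range(4): s=cap('wrist')['st']
q=s['eef_rot'];print(s['time_s'],np.round(s['ee_pos'],1),np.round(q,3),np.degrees(2*np.arctan2(q[2],q[1]))-90,np.round(s['joint_pos'],2))
```

```text
20.9 [393.2 300.5 128.6] [-0.     0.665  0.747 -0.002] 6.626414580252259 [-0.38  0.54 -0.47  1.96  0.36  0.73 -0.94]
```

>>> drive_tool(
  steps=[
    [[0, 0, 0], [0, 0, -3], 9],
    [[0, 0, 0], [0, 0, -6], 9],
    [[0, 0, 0], [0, 0, -8.5], 9],
    [[0, 0, 0], [0, 0, -10.2], 9],
    [[0, 0, 0], [0, 0, -10.7], 9],
    [[0, 0, 0], [0, 0, -10.7], 9],
    [[0, 0, 0], [0, 0, -10.7], 7],
    [[0, 0, 0], [0, 0, -10.7], 6],
    [[0, 0, 0], [0, 0, -10.7], 5],
    [[0, 0, 0], [0, 0, -10.7], 5],
    [[0, 0, 0], [0, 0, -10.7], 5],
    [[0, 0, 0], [0, 0, -10.7], 5],
  ],
)

```text
time_s: 21.95
ee_pos: [394.8, 301.1, 23.2]
eef_rot: [0.0, 0.667, 0.745, 0.0]
ft_force: [-0.1, -0.3, 4.1]
opening: 57.2
grip_force: 30.0
```

>>> drive_tool(
  steps=[
    [[0, 0, 0], [0, 0, 0], 5],
    [[0, 0, 0], [0, 0, 0], 5],
    [[0, 0, 0], [0, 0, 0], 5],
  ],
)

```text
time_s: 22.2
ee_pos: [394.8, 301.1, 23.2]
eef_rot: [0.0, 0.667, 0.745, 0.0]
ft_force: [-0.7, -0.9, 5.2]
opening: 57.4
grip_force: 30.0
```

>>> drive_tool(
  steps=[
    [[0, 0, 0], [0, 0, 1], 5],
    [[0, 0, 0], [0, 0, 3], 5],
    [[0, 0, -3], [0.5, -0.5, 6], 5],
    [[0, 0, -6], [2, -2, 8.5], 5],
    [[0, 0, -9], [4.5, -4.5, 9.5], 5],
    [[0, 0, -12], [7, -7, 10], 5],
    [[0, 0, -12], [9.7, -9.7, 10], 5],
    [[0, 0, -12], [12.5, -12.5, 10], 5],
    [[0, 0, -12], [15, -15, 9.5], 5],
    [[0, 0, -12], [17, -17, 8], 5],
    [[0, 0, -12], [18.2, -18.2, 6.5], 5],
    [[0, 0, -12], [18.6, -18.6, 5], 5],
  ],
)

```text
time_s: 23.2
ee_pos: [583.1, 110.5, 71.9]
eef_rot: [0.001, 0.743, 0.669, -0.0]
ft_force: [0.9, -0.5, -0.7]
opening: 57.4
grip_force: 30.0
```

>>> drive_tool(
  steps=[
    [[0, 0, 0], [0, 0, -1.5], 5],
    [[0, 0, 0], [0, 0, -3], 5],
    [[0, 0, 0], [0, 0, -3.8], 5],
    [[0, 0, 0], [0, 0, -3.8], 5],
    [[0, 0, 0], [0, 0, -3.8], 5],
    [[0, 0, 0], [0, 0, -3.8], 5],
  ],
)

```text
time_s: 23.7
ee_pos: [580.9, 116.0, 35.5]
eef_rot: [0.0, 0.741, 0.672, 0.001]
ft_force: [-0.4, 1.0, -0.7]
opening: 57.3
grip_force: 30.0
```

>>> drive_tool(
  steps=[
    [[0, 0, 0], [0, 0, -0.5], 5],
    [[0, 0, 0], [0, 0, -0.8], 5],
    [[0, 0, 0], [0, 0, -0.8], 5],
    [[0, 0, 0], [0, 0, -0.8], 5],
    [[0, 0, 0], [0, 0, -0.8], 6],
    [[0, 0, 0], [0, 0, -0.8], 8],
    [[0, 0, 0], [0, 0, -0.8], 8.5],
    [[0, 0, 0], [0, 0, -0.8], 8.5],
    [[0, 0, 0], [0, 0, 0], 8.5],
    [[0, 0, 0], [0, 0, 3], 8.5],
    [[0, 0, 0], [0, 0, 7], 8.5],
    [[0, 0, 0], [0, 0, 11], 8.5],
  ],
)

```text
time_s: 24.7
ee_pos: [579.7, 114.8, 145.7]
eef_rot: [-0.001, 0.741, 0.671, -0.001]
ft_force: [0.2, 0.7, 0.1]
opening: 85.1
grip_force: 0.0
```

>>> drive_tool(
  steps=[
    [[0, 0, 0], [-1, 3, 2], 8.5],
    [[0, 0, 0], [-2, 7, 4], 8.5],
    [[0, 0, 0], [-3, 10.5, 6], 8.5],
    [[0, 0, 0], [-4, 14, 8], 8.5],
    [[0, 0, 0], [-5, 17, 10], 8.5],
    [[0, 0, 0], [-6, 18.5, 12], 8.5],
    [[0, 0, 0], [-6, 18.5, 13], 8.5],
    [[0, 0, 0], [-6, 18.5, 13], 8.5],
    [[0, 0, 0], [-6, 18.5, 13], 8.5],
  ],
)

```text
time_s: 25.45
ee_pos: [521.5, 298.1, 274.6]
eef_rot: [0.001, 0.742, 0.67, -0.0]
ft_force: [0.6, -0.7, -0.3]
opening: 85.0
grip_force: 0.0
```

Run:
```python
from h import *
for _ in range(5): p=cap('wrist')
s=p['st']; print(s['time_s'],np.round(s['ee_pos'],1),np.round(s['eef_rot'],3)); f=p['frame']
hsv=cv2.cvtColor(f,cv2.COLOR_RGB2HSV).astype(int)
q=w2pix(p,[[516.5,437,95]])[0]; print(q)
m=(hsv[...,2]<80).astype(np.uint8); n,l,st,ce=cv2.connectedComponentsWithStats(m)
for i in range(1,n):
    if st[i,4]>80 and np.hypot(*(ce[i]-q))<40: print(st[i],ce[i],pix2w(p,ce[i],93).round(1))
v=(516.5,437); draw(p,[('bottle',v,0)],'w6.png')
```

```text
25.65 [521.1 297.6 273. ] [ 0.     0.742  0.67  -0.002]
[240.09870917  50.16110271]
[228  34  24  29 542] [239.77306273  48.099631  ] [516.3 439.4  93. ]
```

View pics/w6.png

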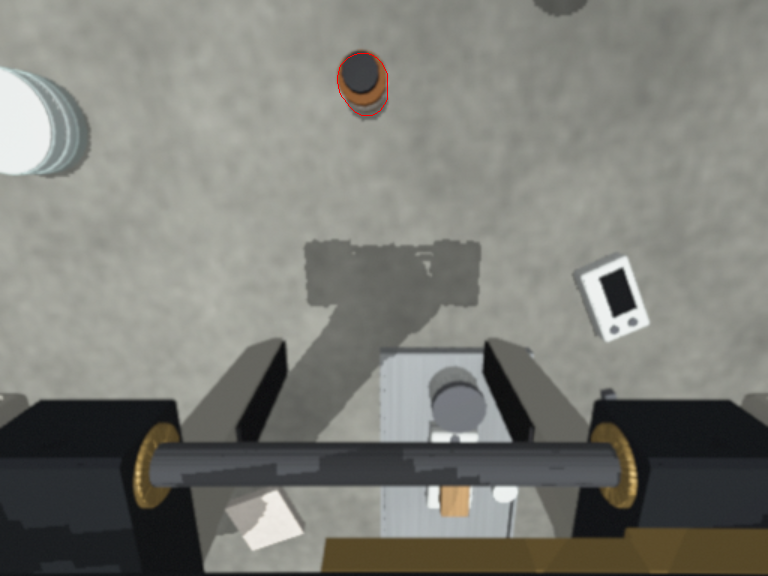

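The bottle outline at (516.4,438) matches the picture (363,82). The tray shows the jar, box and vial standing. Now I'll take the bottle.

>>> drive_tool(
  steps=[
    [[0, 0, 0], [-0.4, 4, 0], 8.5],
    [[0, 0, 0], [-0.4, 8, -1], 8],
    [[0, 0, 0], [-0.4, 11.5, -3], 7.5],
    [[0, 0, 0], [-0.4, 13.3, -6], 7.5],
    [[0, 0, 0], [-0.4, 13.8, -9], 7.5],
    [[0, 0, 0], [-0.4, 13.8, -12], 7.5],
    [[0, 0, 0], [-0.4, 13.8, -14], 7.5],
    [[0, 0, 0], [-0.4, 13.8, -17.5], 7.5],
    [[0, 0, 0], [-0.4, 13.8, -21], 7.5],
    [[0, 0, 0], [-0.4, 13.8, -23.5], 7.5],
    [[0, 0, 0], [-0.4, 13.8, -24.5], 7.5],
    [[0, 0, 0], [-0.4, 13.8, -24.7], 7.5],
  ],
)

```text
time_s: 26.7
ee_pos: [515.6, 435.8, 24.3]
eef_rot: [0.0, 0.741, 0.671, -0.003]
ft_force: [0.5, 0.7, 0.5]
opening: 74.8
grip_force: 0.0
```

>>> drive_tool(
  steps=[
    [[0, 0, 0], [0, 0, 0], 7.5],
    [[0, 0, 0], [0, 0, 0], 6],
    [[0, 0, 0], [0, 0, 0], 5],
    [[0, 0, 0], [0, 0, 0], 4],
    [[0, 0, 0], [0, 0, 0], 3.3],
    [[0, 0, 0], [0, 0, 0], 3.3],
    [[0, 0, 0], [0, 0, 0], 3.3],
    [[0, 0, 0], [0, 0, 0], 3.3],
    [[0, 0, 0], [0, 0, 0], 3.3],
    [[0, 0, 0], [0, 0, 0], 3.3],
  ],
)

```text
time_s: 27.53
ee_pos: [516.8, 438.2, 28.2]
eef_rot: [0.0, 0.741, 0.671, 0.0]
ft_force: [-0.7, 0.3, 3.4]
opening: 39.5
grip_force: 30.0
```

>>> drive_tool(
  steps=[
    [[0, 0, 0], [0, 0, 1], 3.3],
    [[0, 0, 0], [0, 0, 3.5], 3.3],
    [[0, 0, 0], [0, 0, 7], 3.3],
    [[0, 0, 0], [0, -1, 10.5], 3.3],
    [[0, 0, 0], [0, -3, 13], 3.3],
    [[0, 0, 0], [0, -6, 14], 3.3],
    [[0, 0, 0], [0.5, -9.5, 14], 3.3],
    [[0, 0, 0], [1, -13, 14], 3.3],
    [[0, 0, 0], [1.5, -17, 14], 3.3],
    [[0, 0, 0], [2, -21, 14], 3.3],
    [[0, 0, 0], [2.5, -25, 14], 3.3],
    [[0, 0, 0], [3, -29, 14], 3.3],
  ],
)

```text
time_s: 28.53
ee_pos: [546.2, 145.9, 167.7]
eef_rot: [-0.0, 0.741, 0.671, -0.0]
ft_force: [0.2, -0.6, -1.6]
opening: 39.5
grip_force: 30.0
```

>>> drive_tool(
  steps=[
    [[0, 0, 0], [0.3, -4, 0], 3.3],
    [[0, 0, 0], [0.6, -8, 0], 3.3],
    [[0, 0, 0], [0.9, -12, 0], 3.3],
    [[0, 0, 0], [1.2, -16, 0], 3.3],
    [[0, 0, 0], [1.4, -19, 0], 3.3],
    [[0, 0, 0], [1.5, -21.5, 0], 3.3],
    [[0, 0, 0], [1.5, -23, 0], 3.3],
    [[0, 0, 0], [1.5, -23.3, 0], 3.3],
    [[0, 0, 0], [1.5, -23.3, -2], 3.3],
    [[0, 0, 0], [1.5, -23.3, -5], 3.3],
    [[0, 0, 0], [1.5, -23.3, -8], 3.3],
    [[0, 0, 0], [1.5, -23.3, -10], 3.3],
  ],
)

```text
time_s: 29.53
ee_pos: [560.2, -83.3, 65.6]
eef_rot: [-0.002, 0.741, 0.672, -0.001]
ft_force: [-1.0, -0.2, -1.6]
opening: 39.8
grip_force: 30.0
```

>>> drive_tool(
  steps=[
    [[0, 0, 0], [0, 0, -1.5], 3.3],
    [[0, 0, 0], [0, 0, -2.5], 3.3],
    [[0, 0, 0], [0, 0, -2.8], 3.3],
    [[0, 0, 0], [0, 0, -2.8], 3.3],
    [[0, 0, 0], [0, 0, -2.8], 3.3],
    [[0, 0, 0], [0, 0, -2.8], 3.3],
  ],
)

```text
time_s: 30.03
ee_pos: [562.6, -84.8, 40.9]
eef_rot: [0.001, 0.741, 0.671, 0.001]
ft_force: [-0.4, 0.2, -1.9]
opening: 39.9
grip_force: 30.0
```

>>> drive_tool(
  steps=[
    [[0, 0, 0], [-0.05, 0, -0.5], 3.3],
    [[0, 0, 0], [-0.05, 0, -0.8], 3.3],
    [[0, 0, 0], [-0.05, 0, -0.8], 3.3],
    [[0, 0, 0], [-0.05, 0, -0.8], 3.3],
    [[0, 0, 0], [-0.05, 0, -0.8], 5],
    [[0, 0, 0], [-0.05, 0, -0.8], 7],
    [[0, 0, 0], [-0.05, 0, -0.8], 7],
    [[0, 0, 0], [-0.05, 0, -0.8], 7],
    [[0, 0, 0], [-0.05, 0, -0.8], 7],
    [[0, 0, 0], [-0.05, 0, 2], 7],
    [[0, 0, 0], [-0.05, 0, 5], 7],
    [[0, 0, 0], [-0.05, 0, 9], 7],
  ],
)

```text
time_s: 31.03
ee_pos: [559.2, -85.0, 128.6]
eef_rot: [-0.002, 0.741, 0.671, -0.002]
ft_force: [1.5, 1.0, -0.4]
opening: 69.6
grip_force: 0.0
```

>>> drive_tool(
  steps=[
    [[0, 0, 0], [0, 0, 4], 7],
    [[0, 0, 0], [0, -3, 8], 7],
    [[0, 0, 0], [0, -6, 12], 7],
    [[0, 0, 0], [0, -9, 16], 7],
    [[0, 0, 0], [0, -11, 19], 7],
    [[0, 0, 0], [0, -13, 21], 7],
    [[0, 0, 0], [0, -14, 22], 7],
    [[0, 0, 0], [0, -14, 22], 7],
    [[0, 0, 0], [0, -14, 22], 7],
    [[0, 0, 0], [0, -14, 22], 7],
  ],
)

```text
time_s: 31.87
ee_pos: [560.5, -223.0, 348.0]
eef_rot: [-0.002, 0.74, 0.672, -0.0]
ft_force: [0.2, 0.3, -0.4]
opening: 70.0
grip_force: 0.0
```

Run:
```python
from h import *
for _ in range(5): p=cap('wrist')
s=p['st']; print(s['time_s'],np.round(s['ee_pos'],1),np.round(s['eef_rot'],3))
c=np.array([571,14.7]);y=-.098;Rm=np.array([[np.cos(y),-np.sin(y)],[np.sin(y),np.cos(y)]])
it=[('tray',(*c,y),0),('cold_brick',(*c,y),4),('slide_box',(*c,y),29)]+[(t,c+Rm@np.array(v),4) for t,v in(('jar',(0,100.5)),('bottle',(0,-100.5)),('vial',(54.25,0)))]
draw(p,it,'w7.png'); t=cap('top'); draw(t,it,'t7f.png',5)
cv2.imwrite('pics/t7.png',cv2.imread('pics/t7f.png')[660:1220,980:1680])
```

```text
32.0667 [ 560.8 -223.4  348.4] [-0.001  0.74   0.672 -0.   ]
```

View pics/w7.png

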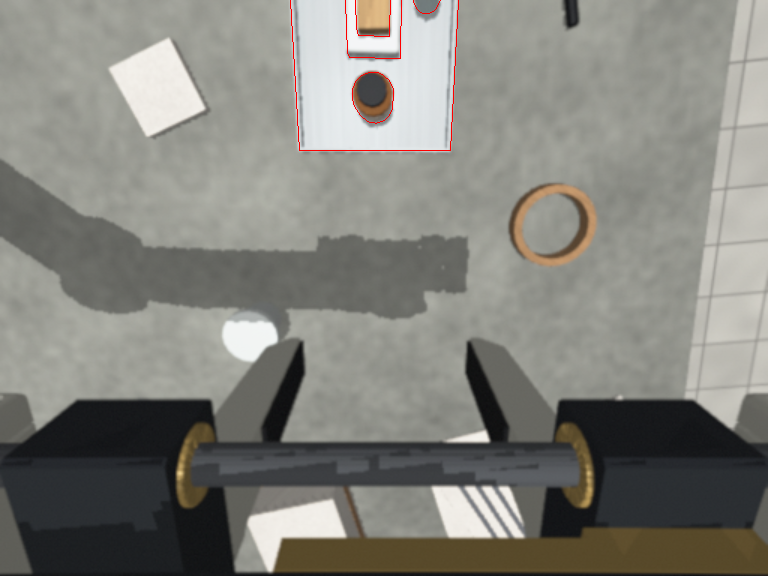

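View pics/t7.png

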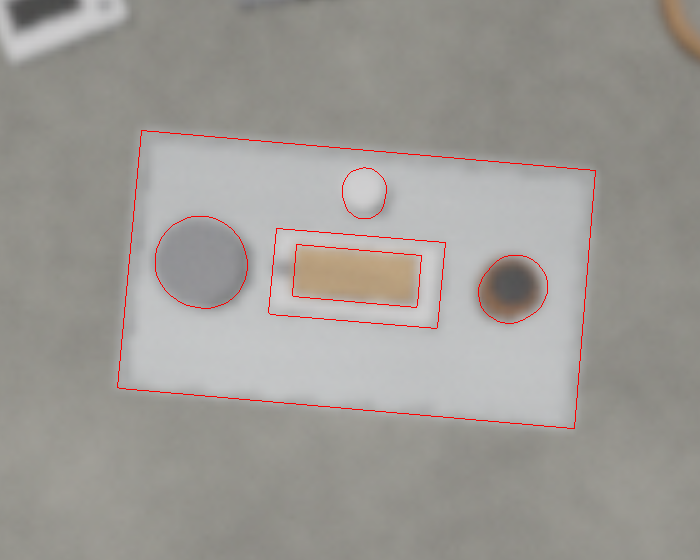

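Both pictures show every piece upright and inside its target outline within about 1–2 mm: jar (201,262), vial (364,193), box (357,276) and bottle (513,289) in the top crop. The robot is clear, so I'll hand in.

```bash
python3 -c "
from station import *
print(sign_off())"
```

```text
the job is handed in; nothing more can be done
None
```

The set is laid out on the tray as asked and handed in at about 32 s on the robot's clock, with every piece within about 1–2 mm of its target in the last pictures and the arm clear; the hand-in returned no verdict.

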